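# Rack two vials and free the solvent bottle's push-and-turn cap

### The arm

A 6-joint arm with a two-finger parallel gripper is mounted at the origin on the work surface. World frame = base frame: x ahead of the robot, y to its left, z up, the work surface at z = 0. Lengths are in m, angles in rad, forces in N, time in s.
With the tool pointing down it reaches from about 0.275 to 0.85 m from the base axis. Payload 19 kg.
Tool frame: the origin (TCP) lies midway between the tips of the shut fingers; the grasp point (between the pads) lies 19 mm behind it; z points along the fingers, y is the line along which they close (so a half turn about z gives the same grasp; the last joint's range is limited). The gripper opens to 85 mm and grips with 20 to 120 N. Pads are 22 mm wide; open, the fingers measure 114 mm over their backs; the gripper's body (76 mm by 85 mm) begins 54 mm behind the grasp point. The pads swing forward as they close: fully open they stand 13 mm farther back than shut.
Start: joints at [-1.337, 0.15, 1.437, -0, 1.554, -0.134], TCP at [0.207, -0.537, 0.231] pointing down, gripper open.
Joint ranges: [-2.8, 2.8], [-0.68, 2.1], [0.12, 2.68], [-1.39, 4.53], [0.16, 2.79], [-2.81, 2.81]. Speed limits (rad/s): [1.89, 1.89, 2.22, 3.01, 3.01, 3.01].

### API

Orientations are given as a 3x3 rotation matrix whose columns are the frame's x, y, z axes.
In Python, from cell import env gives the robot as it stands. The module is installed in compiled form; this text tells all that it offers.
- The arm moves only by the tool drive_tool, never from a script. Its argument "commands" is one flat list of numbers, 7 for each row, row after row: the turn, a rotation vector about the tool's x, y, z in degrees, then the shift along the tool's x, y, z in m, then the opening, from -1 (shut) to 1 (fully open). A call has 1 to 5 rows; each row is the pose to reach, as a shift and turn from the pose commanded when the call began, along the tool's axes at that moment; what a row does not reach only later rows make up. A row lasts 1/8 s, in which the tool goes at most 62.5 mm and 10.7 degrees, less where a joint would pass 70% of its speed; a pose out of reach is approached as far as the arm can. A call with a gripper value outside its range is refused whole. The fingers move at their own pace and stop on an object; "force" is the grip in N (left out, the last holds). Time passes only in rows, so rows that repeat a pose let the fingers close. It gives the time, the measured TCP pose, the force, the opening and the grip force at its end, in the units of the state.
- env.sense(): the state, without advancing time (a new reading comes with each control period).
- env.capture(name): name is "scene" or "top" or "wrist"; returns a dict with "frame" (480x640x3 uint8, red, green, blue), "range_z" (480x640 float32, m along the optical axis (not along the pixel's ray), 0 where there is no reading), "fx", "fy", "cx", "cy" (pixels), "R" (3x3) and "t" (3): a world point X has camera coordinates R X + t. Camera axes: x right, y down, z forward; pixel columns grow to the right and rows downward; lengths in m; the calibration is good to about 2 mm. A picture is of the moment at which its call begins.
- env.hand_in(): hands the job in; it is judged then, once.
The state is a dict: "t": time; "joint_pos": joint angles; "joint_vel": joint speeds; "effort": joint torques, N m; "ee_pos": TCP position; "tcp_rot": TCP orientation; "force": force on the tool from outside, world axes, zero at the start; "ft_torque": the same for the moment, N m; "opening": opening from 0.0 (shut) to 1.0 (fully open); "grip_force": force on a finger pad.
Only numpy, scipy, OpenCV 4.12 (cv2) and the standard library are available. Lean on these libraries where they do the work, as an engineer would, in place of code of your own. Each camera call takes 0.05 s, during which the arm holds its last target. There are 200 camera calls.

### The job

Get two vials ready to be filled with solvent: stand the shorter open vial fully down in hole 1 of the rack (one raised dot) and let go of it, then likewise the taller open vial in hole 2 (two dots). Then press the solvent bottle's safety cap down and, keeping it pressed, twist it anticlockwise (seen from above) a fifth of a turn to free it, and lift it off. Finish while still holding the cap upright in the gripper, clear of the bottle and about 5 cm straight above its mouth, and leave the other things where they are.

Things in the scene. Friction and masses are not known exactly. Their poses are not given: they have to be found in the camera images.
- vial_short: The shorter open vial: white plastic tube, 26 mm outside diameter, 70 mm tall, about 30 g, standing loose on the bench. Origin at the centre of its underside, z up its axis.
- vial_tall: The taller open vial: white plastic tube, 26 mm outside diameter, 95 mm tall, about 40 g, standing loose on the bench. Origin at the centre of its underside, z up its axis.
- rack: Aluminium vial rack fixed to the bench at any yaw, 180 x 56 x 40 mm: three round holes 32 mm across, 32 mm deep (floor 8 mm above the bench), 50 mm apart along its x axis. Origin on the underside below hole 2; the block spans x = -98 to +82 mm. On the +y side of the holes are one, two or three small raised dots; a dark bolt head (14 mm across, 5 mm high) marks the end at hole 1.
- hole1 (a point): Centre of the mouth of hole 1 (one dot, next to the bolt head), 40 mm above the bench; axes as the rack's.
- hole2 (a point): Centre of the mouth of hole 2 (two dots, the middle hole), 40 mm above the bench; axes as the rack's.
- hole3 (a point): Centre of the mouth of hole 3 (three dots), already taken by the stoppered vial.
- bottle: White plastic solvent bottle, 76 mm across, clamped in a steel bench holder (110 x 90 mm foot): it cannot turn, slide or lift. Origin on the bench below its axis, z up. Above 112 mm it narrows to a 26 mm neck with its mouth at 170 mm and two small lugs under the cap. It stands on one side of the bench, left or right, the rack on the other.
- bottle_mouth (a point): Centre of the bottle's mouth (top of the neck), 170 mm above the bench; axes as the bottle's.
- cap: Black push-and-turn cap, 50 g, 36 mm high: fluted round head 48 mm across (upper 20 mm) over a 46 mm skirt. Origin at the centre of its underside, z up; locked it sits at 162 mm (top at 198 mm) and neither lifts nor turns (5 degrees play). Pushed down 4.5 to 8 mm (stop) it turns anticlockwise seen from above; after 72 degrees (58 to 86, then a stop) it is free and lifts straight off.
- plunger (a joint): Sprung seal in the bottle's neck, in m: about 0 under the locked cap, growing as the cap is pressed down (0.008 at the stop), -0.004 when the cap is off. It pushes the cap up with 4 N when locked, 8 N at 4.5 mm and 11 N at the stop.
- vial_stopped: Bystander: closed vial 26 mm across with a dark rubber stopper 29 mm across, 82 mm tall, standing in hole 3. Origin at the centre of its underside.
- meter: Bystander: yellow hand-held meter lying flat, 78 x 150 x 36 mm, beyond the vials. Origin at the centre of its underside, long side along y.
- screwdriver: Bystander: screwdriver 200 mm long lying along its own x axis near the robot. Origin underneath it.
Things that resemble listed ones, but are neither listed nor needed, are in the scene too. What is shaped like the vial_short but pink or turquoise is not meant.

How it is judged:
By the outcome, as a careful person would: the job done as asked, in the order asked, and still so for the second after the job is handed in, while the arm keeps its last pose, push and grip.
It also fails if it takes over 72 s, if anything falls off the work surface, if the arm or the gripper's body presses on something with over 40 N, if the wrist force passes 120 N, or if a joint passes its speed limit or range.

## Working session

There is one attempt and no reset: what is moved stays moved. The work goes in short steps, Python scripts to look and compute and a tool call to move; the robot and the scene stay as the last step left them, time stands still between calls to the robot, and variables do not carry over. Pictures are saved under pics/ and viewed, at most 10 in all, crops included, and the job is handed in when it is done.

Besides the shell and the picture viewer there is one more tool, called after "Request:" as name(argument=value, ...) on one line, values as JSON. drive_tool: Moves the arm, as the interface text tells. Its arguments: {"type":"object","properties":{"commands":{"type":"array"},"force":{"type":"number"}},"required":["commands"]}

```bash
mkdir -p pics; cat > h.py <<'E'
import numpy as np, cv2
from cell import env
def cap(n,f=None):
    c=env.capture(n)
    if f: cv2.imwrite('pics/'+f,c['frame'][:,:,::-1])
    return c
def cloud(c):
    v,u=np.mgrid[0:480,0:640]; z=c['range_z'].astype(float)
    P=np.stack([(u-c['cx'])/c['fx']*z,(v-c['cy'])/c['fy']*z,z],-1)
    W=(P-c['t'])@c['R']; W[z==0]=np.nan
    return W
def ray(c,u,v,h):
    d=np.array([(u-c['cx'])/c['fx'],(v-c['cy'])/c['fy'],1])@c['R']; o=-np.array(c['t'])@c['R']
    return o+d*(h-o[2])/d[2]
def rel(target,R=None):
    s=env.sense(); T=np.array(s['tcp_rot']); return T.T@(np.array(target)-s['ee_pos'])
E
python3 - <<'E'
from h import *
import pickle
np.set_printoptions(precision=3,suppress=True)
d={}
for n in('scene','top'):
    d[n]=cap(n,n+'0.png'); c=d[n]; print(n,c['fx'],-c['t']@c['R'],c['R'].ravel())
pickle.dump(d,open('d.pkl','wb'))
s=env.sense();print(s['t'],s['ee_pos'],s['tcp_rot'],s['force'],s['opening'])
E
```

```text
scene 510.2816801123172 [ 1.044 -0.538  0.724] [ 0.78   0.625 -0.021  0.385 -0.507 -0.772 -0.493  0.594 -0.636]
top 470.1863452032806 [0.437 0.019 1.014] [-0.025 -0.999 -0.036 -0.986  0.031 -0.165  0.166  0.032 -0.986]
0.1 [ 0.207 -0.536  0.231] [[ 0.933  0.36  -0.   ]
 [ 0.36  -0.933  0.001]
 [ 0.    -0.001 -1.   ]] [ 0.284 -0.508 -0.197] 1.001766883434842
```

View pics/top0.png

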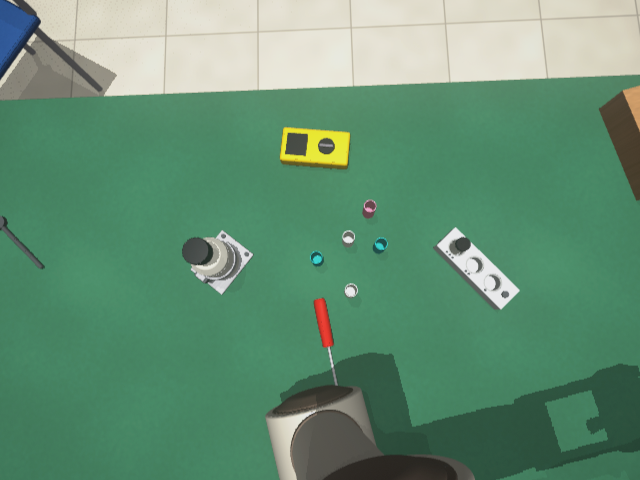

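View pics/scene0.png

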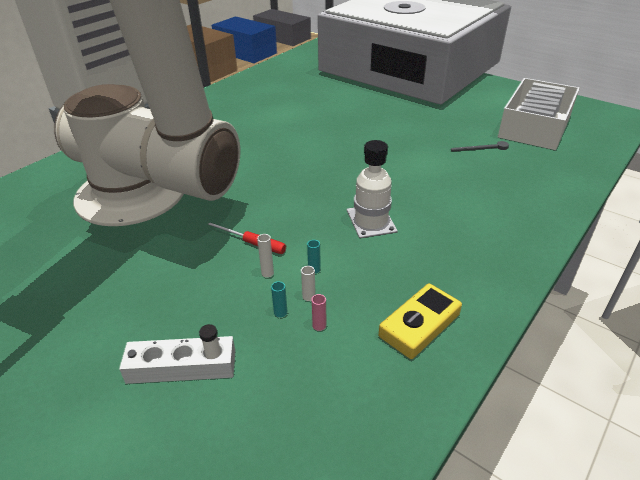

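Top view: white vials at (348,237) and (351,290) (the tall one, going by the scene view at (265,255)). The rack is at (478,268) with its bolt at (505,295) and the stoppered vial at (462,244), and the cap is at (197,251). The pink and turquoise decoys stand around the short vial.

```bash
cat > m.py <<'E'
from h import *
import pickle
np.set_printoptions(precision=4,suppress=True)
d=pickle.load(open('d.pkl','rb'))
W={n:cloud(d[n]) for n in d}
reg={'top':{'A':(348,237,14),'B':(351,290,14),'pink':(370,208,14),'tqR':(380,245,14),'tqL':(317,258,14),'cap':(197,251,24),'stop':(461,244,12)},
'scene':{'A':(308,283,24),'B':(265,256,28),'cap':(376,153,18),'stop':(208,333,12)}}
for n in reg:
    for k,(u,v,r) in reg[n].items():
        P=W[n][v-r:v+r,u-r:u+r].reshape(-1,3); P=P[(P[:,2]>.02)]
        top=np.percentile(P[:,2],97); Q=P[P[:,2]>top-.008]
        (x,y),rad=cv2.minEnclosingCircle(Q[:,:2].astype(np.float32))
        print(n,k,'ztop',top,'mid',(Q[:,:2].max(0)+Q[:,:2].min(0))/2,'circ',x,y,rad,len(Q))
for n in d:
    w=W[n]; f=d[n]['frame'].astype(int)
    m=(abs(w[...,2]-.04)<.006)&(w[...,1]<-.15)&(w[...,1]>-.5)&(w[...,0]>.2)&(w[...,0]<.7)
    _,lab,st,_=cv2.connectedComponentsWithStats(m.astype(np.uint8)); i=1+st[1:,4].argmax(); m=lab==i
    P=w[m]; r=cv2.minAreaRect((P[:,:2]*1000).astype(np.float32)); print(n,'rack',r,cv2.boxPoints(r),P[:,2].mean(),m.sum())
for n,b in(('top',(425,215,535,325)),('scene',(110,310,245,390))):
    u0,v0,u1,v1=b; cv2.imwrite(f'pics/{n}_rack.png',cv2.resize(d[n]['frame'][v0:v1,u0:u1,::-1],None,fx=5,fy=5,interpolation=cv2.INTER_CUBIC))
E
python3 m.py
```

```text
top A ztop 0.07103511584095165 mid [ 0.584  -0.0049] circ 0.5843168497085571 -0.005021702963858843 0.012872266583144665 40
top B ztop 0.09681600575920232 mid [ 0.4759 -0.0064] circ 0.47545671463012695 -0.00592343183234334 0.012822005897760391 39
top pink ztop 0.07047977443056068 mid [ 0.6463 -0.0521] circ 0.6463135480880737 -0.05171292647719383 0.012962838634848595 41
top tqR ztop 0.07122510728447815 mid [ 0.5682 -0.0709] circ 0.568070113658905 -0.07124155759811401 0.012905861251056194 41
top tqL ztop 0.0706836950003179 mid [0.545  0.0612] circ 0.5446720123291016 0.061419710516929626 0.012820929288864136 42
top cap ztop 0.20009051780423234 mid [0.5477 0.2689] circ 0.5477651357650757 0.269496887922287 0.024885835126042366 590
top stop ztop 0.09069564498776421 mid [ 0.56   -0.2295] circ 0.5597215294837952 -0.22931672632694244 0.014472711831331253 170
scene A ztop 0.07113835608107828 mid [ 0.619  -0.0325] circ 0.6183828711509705 -0.030571691691875458 0.052352000027894974 206
scene B ztop 0.09466824011502595 mid [ 0.4794 -0.0077] circ 0.47937318682670593 -0.006935901008546352 0.01501312106847763 103
scene cap ztop 0.1997637244555166 mid [0.5522 0.2675] circ 0.5521630048751831 0.26876723766326904 0.026368632912635803 271
scene stop ztop 0.09159219838069312 mid [ 0.5639 -0.2319] circ 0.5631887912750244 -0.23039771616458893 0.015501362271606922 228
scene rack ((519.9985961914062, -269.76678466796875), (180.3673553466797, 60.13683319091797), 41.596378326416016) [[ 432.5938 -307.1515]
 [ 472.5174 -352.1242]
 [ 607.4033 -232.3821]
 [ 567.4797 -187.4094]] 0.039548616279206195 2454
top rack ((516.9955444335938, -268.47430419921875), (179.6877899169922, 58.09185791015625), 41.976951599121094) [[ 430.7775 -306.9716]
 [ 469.6312 -350.1579]
 [ 603.2136 -229.977 ]
 [ 564.3599 -186.7907]] 0.03908759137960378 1812
```

View pics/top_rack.png

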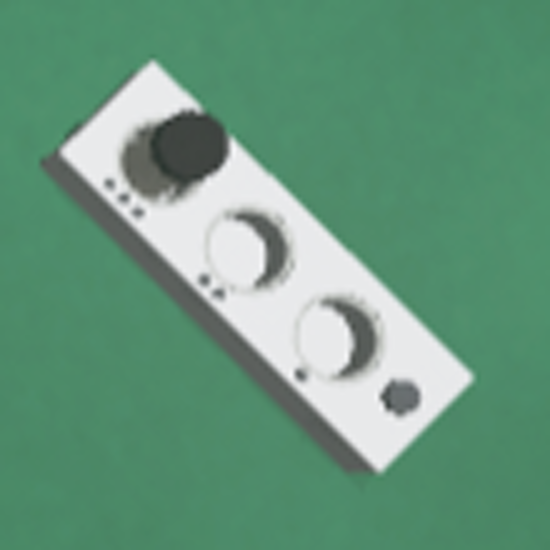

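Crop: the bolt is beside the single-dot hole at crop (339,338), the two-dot hole is at (248,250), and the dots lie on the lower left (+y). This agrees with the rack fit (yaw 42°, hole 3 matches the stopper). I'll move towards the short vial.

Request:
drive_tool(commands=[0,0,-10,0.05,-0.033,0,1,0,0,-20,0.1,-0.066,0,1,0,0,-30,0.15,-0.1,0,1,0,0,-40,0.2,-0.133,0,1,0,0,-50,0.25,-0.166,0,1], force=25)

```text
t: 0.72
ee_pos: [0.381, -0.2899, 0.2312]
tcp_rot: [[0.319, 0.948, 0.0], [0.948, -0.319, 0.0], [0.0, -0.0, -1.0]]
force: [1.3, -0.6, 0.2]
opening: 1.001
grip_force: 0.0
```

```bash
cat > rel.py <<'E'
# usage: rel.py x y z yangle(deg)  -> tool-axis shift and turn about tool z
from h import *; import sys
np.set_printoptions(precision=4,suppress=True)
x,y,z,a=map(float,sys.argv[1:]); s=env.sense(); T=np.array(s['tcp_rot']); c=np.degrees(np.arctan2(T[1,1],T[0,1]))
print('t',s['t'],'pos',np.array(s['ee_pos']),'zaxis',T[:,2],'yang',c,'force',np.array(s['force']),'open',s['opening'],'grip',s['grip_force'],'q6',s['joint_pos'][5])
print('shift',T.T@(np.array([x,y,z])-s['ee_pos']),'turnz',-(a-c))
E
python3 rel.py .586 -.0055 .15 18
```

```text
t 0.725 pos [ 0.381  -0.2899  0.2312] zaxis [ 0.      0.0001 -1.    ] yang -18.615258162355403 force [ 1.2931 -0.5924  0.2184] open 1.0008538652090389 grip 0.0 q6 -0.486805624769258
shift [0.335  0.1035 0.0813] turnz -36.6152581623554
```

Request:
drive_tool(commands=[0,0,-9,0.055,0.017,0,0.3,0,0,-18,0.11,0.034,0,0.3,0,0,-27,0.165,0.051,0,0.3,0,0,-36.6,0.22,0.068,0,0.3,0,0,-36.6,0.275,0.085,0,0.3])

```text
t: 1.35
ee_pos: [0.5507, -0.0573, 0.2311]
tcp_rot: [[-0.306, 0.952, -0.0], [0.952, 0.306, 0.0], [0.0, -0.0, -1.0]]
force: [-0.0, -1.3, -0.3]
opening: 0.652
grip_force: 0.0
```

```bash
cat > w.py <<'E'
from h import *; import sys
c=cap('wrist',sys.argv[1]); W=cloud(c); np.set_printoptions(precision=4,suppress=True)
print('cam',-c['t']@c['R'],c['R'][2])
hz=float(sys.argv[2]); m=(abs(W[...,2]-hz)<.004).astype(np.uint8)
n,l,st,_=cv2.connectedComponentsWithStats(m)
for i in range(1,n):
    if st[i,4]>60:
        P=W[l==i]; (x,y),r=cv2.minEnclosingCircle(P[:,:2].astype(np.float32))
        print('blob',st[i,:5],'circ',x,y,r,'col',c['frame'][l==i].mean(0))
E
python3 w.py w1.png .068; python3 rel.py .586 -.0055 .036 18
```

```text
cam [0.5299 0.0074 0.3752] [ 0.0808 -0.2516 -0.9645]
blob [348  36  38  42 350] circ 0.5461829304695129 0.06201968714594841 0.013121016323566437 col [ 64.9257 205.2    197.0743]
blob [228 106  15  32  83] circ 0.47457045316696167 -0.006156572140753269 0.01090830098837614 col [121.6386 122.0482 110.4217]
blob [369 150  36  36 309] circ 0.585662305355072 -0.004781370051205158 0.01304637547582388 col [181.5793 181.9579 166.6311]
blob [322 226  33  34 329] circ 0.569842517375946 -0.07050204277038574 0.013352393172681332 col [ 30.8237 111.0182 103.7538]
blob [423 233  36  34 398] circ 0.6482501029968262 -0.05104431137442589 0.013189912773668766 col [191.907  136.2764 155.2462]
blob [257 391  29  16 158] circ 0.5610630512237549 -0.22611355781555176 0.012457073666155338 col [137.6962 135.1076 126.9937]
t 1.4 pos [ 0.5533 -0.0525  0.2307] zaxis [ 0.0005  0.0025 -1.    ] yang 17.863612928961565 force [-0.0931  6.658  -2.6965] open 0.64787990066868 grip 0.0 q6 -0.5466457725378654
shift [0.0343 0.0453 0.1948] turnz -0.13638707103843473
```

View pics/w1.png

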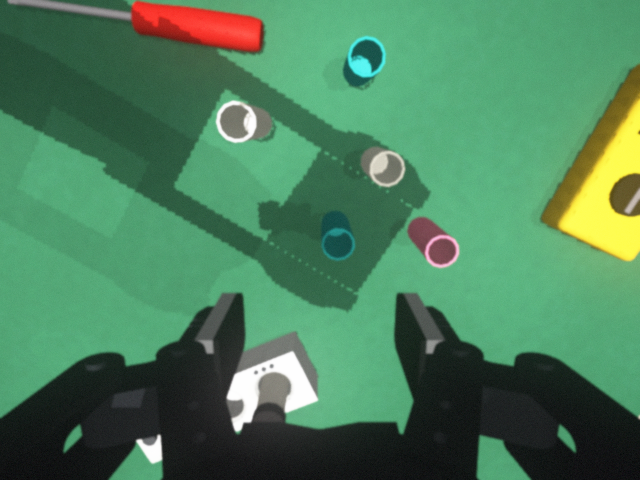

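The wrist view shows the short white vial at (383,167), which gives (0.5857, -0.0048), in agreement with the top view. Nothing blocks the closing line. I'll move over it.

Request:
drive_tool(commands=[0,0,0,0.017,0.022,0.04,0.3,0,0,0,0.0343,0.046,0.08,0.3,0,0,0,0.0343,0.046,0.1,0.3,0,0,0,0.0343,0.046,0.1,0.3])

```text
t: 1.9
ee_pos: [0.5825, -0.0122, 0.1296]
tcp_rot: [[-0.304, 0.953, -0.003], [0.953, 0.304, 0.001], [0.002, -0.003, -1.0]]
force: [-0.2, 0.1, 0.3]
opening: 0.649
grip_force: 0.0
```

```bash
python3 w.py w2.png .068;python3 rel.py .5857 -.0048 .036 18
```

```text
cam [0.5623 0.0525 0.2738] [ 0.0771 -0.2513 -0.9648]
blob [267  68  55  58 652] circ 0.5463394522666931 0.062023717910051346 0.01302680466324091 col [ 63.8666 194.9064 187.3589]
blob [116 163  37  51 324] circ 0.478373259305954 -0.004802826792001724 0.012899793684482574 col [123.8827 123.7809 112.3735]
blob [ 97 176  23  35 304] circ 0.47181057929992676 -0.009250219911336899 0.009044289588928223 col [131.4243 129.9211 119.5822]
blob [306 225  50  51 728] circ 0.5857826471328735 -0.004957189783453941 0.013145837932825089 col [174.3063 172.5714 159.2802]
blob [244 325  47  48 895] circ 0.5696988105773926 -0.07055312395095825 0.01365673542022705 col [ 29.2235 107.6034 100.7251]
blob [386 340  21  41 253] circ 0.6430358290672302 -0.05442393571138382 0.01133670099079609 col [163.6403  97.7115 113.1621]
t 1.95 pos [ 0.5831 -0.0126  0.1312] zaxis [-0.001   0.0002 -1.    ] yang 17.67018661814508 force [-0.0157 -0.2083  0.6585] open 0.6480558679543622 grip 0.0 q6 -0.46206592572773286
shift [0.0066 0.0049 0.0952] turnz -0.32981338185491893
```

Request:
drive_tool(commands=[0,0,0,0.0066,0.0049,0.03,0.3,0,0,0,0.0066,0.0049,0.06,0.3,0,0,0,0.0066,0.0049,0.085,0.3,0,0,0,0.0066,0.0049,0.0945,0.3,0,0,0,0.0066,0.0049,0.0945,0.3])

```text
t: 2.58
ee_pos: [0.5863, -0.005, 0.0376]
tcp_rot: [[-0.303, 0.953, 0.001], [0.953, 0.303, 0.0], [-0.0, 0.001, -1.0]]
force: [-0.3, -0.8, 0.9]
opening: 0.651
grip_force: 0.0
```

Request:
drive_tool(commands=[0,0,0,0,0,0,-1,0,0,0,0,0,0,-1,0,0,0,0,0,0,-1,0,0,0,0,0,0,-1,0,0,0,0,0,0,-1], force=25)

```text
t: 3.2
ee_pos: [0.5866, -0.0048, 0.038]
tcp_rot: [[-0.304, 0.953, 0.002], [0.953, 0.304, -0.0], [-0.001, 0.002, -1.0]]
force: [-1.1, -0.4, 7.3]
opening: 0.3
grip_force: 26.1
```

```bash
python3 rel.py .4872 -.297 .15 -48
```

```text
t 3.2 pos [ 0.5866 -0.0048  0.038 ] zaxis [ 0.0017 -0.0002 -1.    ] yang 17.675623869849993 force [-1.1329 -0.4484  7.3284] open 0.2998009112476996 grip 26.050186157226562 q6 -0.4480528960206411
shift [-0.2483 -0.1832 -0.1121] turnz 65.67562386985
```

Request:
drive_tool(commands=[0,0,0,0,0,-0.03,-1,0,0,0,0,0,-0.08,-1,0,0,8,-0.02,-0.015,-0.12,-1,0,0,17,-0.065,-0.048,-0.12,-1,0,0,26,-0.11,-0.081,-0.12,-1])

```text
t: 3.82
ee_pos: [0.5418, -0.1353, 0.1578]
tcp_rot: [[0.149, 0.989, 0.001], [0.989, -0.149, -0.001], [-0.0, 0.002, -1.0]]
force: [0.9, -1.2, -1.0]
opening: 0.3
grip_force: 25.3
```

```bash
python3 rel.py .4872 -.297 .155 -48
```

```text
t 3.825 pos [ 0.5418 -0.1353  0.1578] zaxis [ 0.0015 -0.0005 -1.    ] yang -8.556001444129203 force [ 0.8656 -1.2203 -1.0175] open 0.2996469005899544 grip 25.34759670495987 q6 -0.23329093567651452
shift [-0.1681 -0.03    0.0028] turnz 39.4439985558708
```

Request:
drive_tool(commands=[0,0,10,-0.05,-0.009,0,-1,0,0,20,-0.1,-0.018,0,-1,0,0,30,-0.15,-0.027,0,-1,0,0,39.4,-0.168,-0.03,0,-1,0,0,39.4,-0.168,-0.03,0,-1])

```text
t: 4.45
ee_pos: [0.4877, -0.2971, 0.157]
tcp_rot: [[0.741, 0.671, 0.0], [0.671, -0.741, -0.0], [0.0, 0.0, -1.0]]
force: [0.3, 0.2, 0.2]
opening: 0.296
grip_force: 25.4
```

```bash
cat > rk.py <<'E'
from h import *; import sys
np.set_printoptions(precision=4,suppress=True)
c=cap('wrist',sys.argv[1]); W=cloud(c)
m=((abs(W[...,2]-.04)<.005)&(c['frame'].min(2)>90)).astype(np.uint8)
P=W[m>0]; r=cv2.minAreaRect((P[:,:2]*1000).astype(np.float32)); print('rack',r,cv2.boxPoints(r).ravel(),'z',P[:,2].mean())
# holes: circle fit of inner contours projected on z=.04
cs,hi=cv2.findContours(m,cv2.RETR_CCOMP,cv2.CHAIN_APPROX_NONE)
for k,h in zip(cs,hi[0]):
    if h[3]>=0 and len(k)>20:
        Q=np.array([ray(c,u,v,.04)[:2] for u,v in k[:,0]]); (e,w,a)=cv2.fitEllipse((Q*1000).astype(np.float32)); print('hole',k[:,0].mean(0),e,w)
E
python3 rk.py w3.png; python3 rel.py .4872 -.297 .155 -48
```

```text
rack ((518.548828125, -268.3113098144531), (179.8691864013672, 56.311622619628906), 41.72141647338867) [ 432.6847 -307.1484  470.1606 -349.1788  604.413  -229.4742  566.9371
 -187.4438] z 0.04121006824801888
hole [319.898  155.5034] (524.6080932617188, -262.9328308105469) (31.77066421508789, 31.885644912719727)
hole [320.9444  60.697 ] (565.304931640625, -226.69264221191406) (35.473690032958984, 41.967288970947266)
t 4.5 pos [ 0.4881 -0.2962  0.157 ] zaxis [ 0.0002  0.0001 -1.    ] yang -47.62856755483353 force [ 0.1835  0.289  -0.2564] open 0.29059920008961004 grip 25.371222496032715 q6 0.15077900405199976
shift [-0.0012  0.      0.002 ] turnz 0.37143244516646945
```

View pics/w3.png

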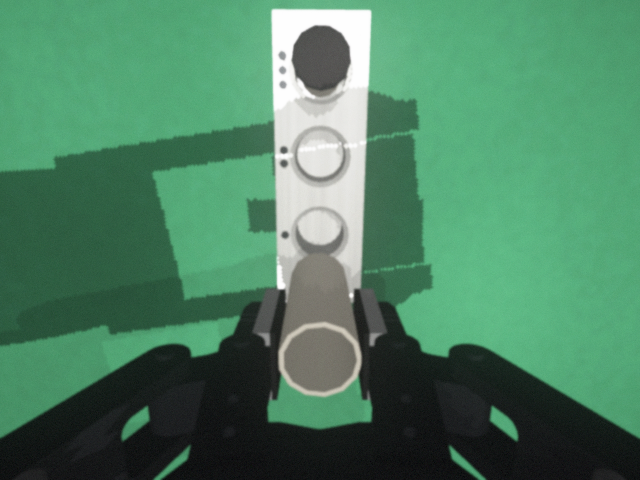

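The wrist view shows hole 2 at (320,155) with a 31.8 mm fit, and hole 1 at (320,230). The held vial's rim is centred on the same column at (320,358) and upright. Hole 1 comes out at (0.4872, -0.2962), so I'll lower the vial.

Request:
drive_tool(commands=[0,0,0,-0.0007,-0.0006,0.03,-1,0,0,0,-0.0007,-0.0006,0.055,-1,0,0,0,-0.0007,-0.0006,0.075,-1,0,0,0,-0.0007,-0.0006,0.085,-1,0,0,0,-0.0007,-0.0006,0.09,-1])

```text
t: 5.12
ee_pos: [0.4876, -0.2955, 0.0668]
tcp_rot: [[0.739, 0.674, 0.0], [0.674, -0.739, 0.0], [0.0, 0.0, -1.0]]
force: [0.2, 0.0, -0.1]
opening: 0.296
grip_force: 25.4
```

Request:
drive_tool(commands=[0,0,0,0,0,0.006,-1,0,0,0,0,0,0.012,-1,0,0,0,0,0,0.017,-1,0,0,0,0,0,0.02,-1,0,0,0,0,0,0.02,-1])

```text
t: 5.75
ee_pos: [0.4872, -0.296, 0.0466]
tcp_rot: [[0.74, 0.673, -0.0], [0.673, -0.74, 0.0], [-0.0, -0.0, -1.0]]
force: [-0.3, -0.2, -0.6]
opening: 0.294
grip_force: 25.4
```

Request:
drive_tool(commands=[0,0,0,0,0,0.0006,-1,0,0,0,0,0,0.0006,-0.2,0,0,0,0,0,0.0006,0.2,0,0,0,0,0,0.0006,0.2,0,0,0,0,0,0.0006,0.2])

```text
t: 6.38
ee_pos: [0.4873, -0.2961, 0.0462]
tcp_rot: [[0.74, 0.673, 0.0], [0.673, -0.74, 0.0], [0.0, -0.0, -1.0]]
force: [-0.1, -0.0, -0.4]
opening: 0.604
grip_force: 0.0
```

Request:
drive_tool(commands=[0,0,0,0,0,-0.03,0.2,0,0,0,0,0,-0.07,0.2,0,0,0,0,0,-0.12,0.2,0,0,0,0,0,-0.15,0.2,0,0,0,0,0,-0.15,0.2])

```text
t: 7.0
ee_pos: [0.488, -0.2966, 0.1987]
tcp_rot: [[0.74, 0.673, 0.003], [0.673, -0.74, -0.002], [0.001, 0.004, -1.0]]
force: [-1.4, -0.1, -1.1]
opening: 0.597
grip_force: 0.0
```

```bash
python3 w.py w4.png .075;  python3 rel.py .477 -.0065 .18 50; cat > tv.py <<'E'
E
python3 - <<'E'
import sys; sys.path.insert(0,'.')
from h import *
c=cap('top'); W=cloud(c); P=W[(abs(W[...,0]-.487)<.03)&(abs(W[...,1]+.296)<.03)]; print(np.sort(P[:,2])[-40::5])
E
```

```text
cam [ 0.537  -0.2503  0.3428] [-0.1941 -0.1802 -0.9643]
blob [302 213  33  16  95] circ 0.4910159707069397 -0.29192662239074707 0.010992883704602718 col [151.0316 148.0947 137.0421]
blob [298 230  39  22 159] circ 0.48529189825057983 -0.2962929606437683 0.012900740839540958 col [160.7421 158.1195 146.6792]
t 7.05 pos [ 0.4875 -0.2962  0.1968] zaxis [ 0.0012 -0.0009 -1.    ] yang -47.7247076821575 force [ 0.2033 -0.4326 -0.4576] open 0.5987055483405129 grip 0.0 q6 0.15184898067622657
shift [ 0.1871 -0.2214  0.0166] turnz -97.7247076821575
[0.55321646 0.55412168 0.55465414 0.55548929 0.55625445 0.55782762
 0.55881676 0.56829858]
```

Request:
drive_tool(commands=[0,0,0,0.04,-0.047,0,0.2,0,0,0,0.08,-0.095,0,0.2,0,0,0,0.12,-0.142,0.01,0.2,0,0,0,0.16,-0.189,0.02,0.2,0,0,0,0.187,-0.2217,0.03,0.2])

```text
t: 7.72
ee_pos: [0.4755, -0.0038, 0.1648]
tcp_rot: [[0.739, 0.673, -0.002], [0.673, -0.739, 0.001], [-0.001, -0.002, -1.0]]
force: [-0.6, -0.8, 0.3]
opening: 0.597
grip_force: 0.0
```

Request:
drive_tool(commands=[0,0,0,0,0,0,0.2,0,0,0,0,0,0,0.2])

```text
t: 7.98
ee_pos: [0.4763, -0.0065, 0.1656]
tcp_rot: [[0.74, 0.673, -0.001], [0.673, -0.74, 0.0], [-0.001, -0.001, -1.0]]
force: [0.4, -0.2, 0.1]
opening: 0.599
grip_force: 0.0
```

```bash
python3 w.py w5.png .093;  python3 rel.py .477 -.006 .056 -48
```

```text
cam [0.526  0.0395 0.3096] [-0.1982 -0.1779 -0.9639]
blob [298 228  47  48 664] circ 0.4771117866039276 -0.005878821946680546 0.013179847039282322 col [179.2244 178.1657 163.8389]
t 8.025 pos [ 0.4765 -0.0069  0.1658] zaxis [-0.0007 -0.     -1.    ] yang -47.75992624457939 force [ 0.0362 -0.809  -0.6189] open 0.6004077799653791 grip 0.0 q6 0.6572662219633761
shift [ 0.001  -0.0003  0.1098] turnz 0.24007375542061027
```

Request:
drive_tool(commands=[0,0,0,0.001,-0.0003,0.035,0.2,0,0,0,0.001,-0.0003,0.07,0.2,0,0,0,0.001,-0.0003,0.1,0.2,0,0,0,0.001,-0.0003,0.109,0.2,0,0,0,0.001,-0.0003,0.109,0.2])

```text
t: 8.65
ee_pos: [0.4772, -0.0059, 0.0574]
tcp_rot: [[0.741, 0.672, -0.0], [0.672, -0.741, 0.0], [-0.0, -0.0, -1.0]]
force: [0.0, -0.1, -0.1]
opening: 0.599
grip_force: 0.0
```

Request:
drive_tool(commands=[0,0,0,0,0,0,-1,0,0,0,0,0,0,-1,0,0,0,0,0,0,-1,0,0,0,0,0,0,-1,0,0,0,0,0,0,-1])

```text
t: 9.28
ee_pos: [0.4778, -0.0055, 0.0583]
tcp_rot: [[0.74, 0.673, 0.002], [0.673, -0.74, -0.0], [0.001, 0.002, -1.0]]
force: [0.7, -0.7, 7.3]
opening: 0.296
grip_force: 24.6
```

Request:
drive_tool(commands=[0,0,0,0,0,-0.03,-1,0,0,0,0,0,-0.08,-1,0,0,0,0,0,-0.12,-1,0,0,0,0,0,-0.14,-1,0,0,0,0,0,-0.14,-1])

```text
t: 9.9
ee_pos: [0.4776, -0.0054, 0.1988]
tcp_rot: [[0.74, 0.673, 0.003], [0.673, -0.74, -0.0], [0.002, 0.002, -1.0]]
force: [0.5, 0.4, -0.8]
opening: 0.299
grip_force: 24.7
```

```bash
python3 rel.py .5245 -.263 .195 -48
```

```text
t 9.9 pos [ 0.4776 -0.0054  0.1988] zaxis [ 0.003  -0.0004 -1.    ] yang -47.71702293759744 force [ 0.4624  0.3896 -0.8021] open 0.29856636717806556 grip 24.703116416931152 q6 0.6600443712503642
shift [-0.1387  0.2221  0.004 ] turnz 0.2829770624025585
```

Request:
drive_tool(commands=[0,0,0,-0.03,0.048,0,-1,0,0,0,-0.06,0.096,0,-1,0,0,0,-0.09,0.144,0,-1,0,0,0,-0.12,0.192,0,-1,0,0,0,-0.1387,0.2221,0,-1])

```text
t: 10.52
ee_pos: [0.5235, -0.2652, 0.1956]
tcp_rot: [[0.741, 0.672, -0.002], [0.672, -0.741, 0.001], [-0.0, -0.002, -1.0]]
force: [-0.1, 1.5, 0.1]
opening: 0.298
grip_force: 24.8
```

Request:
drive_tool(commands=[0,0,0,0,0,0,-1,0,0,0,0,0,0,-1])

```text
t: 10.78
ee_pos: [0.5235, -0.2624, 0.1962]
tcp_rot: [[0.74, 0.673, -0.001], [0.673, -0.74, 0.001], [-0.0, -0.002, -1.0]]
force: [0.4, -0.5, -1.0]
opening: 0.298
grip_force: 24.9
```

```bash
python3 rk.py w6.png; python3 rel.py .5245 -.263 .066 -48
```

```text
rack ((528.8427734375, -259.13726806640625), (152.16973876953125, 56.349361419677734), 41.74502944946289) [ 453.3155 -288.7743  490.8339 -330.8174  604.37   -229.5002  566.8517
 -187.4571] z 0.04122016411000322
hole [322.5169 218.8644] (525.07275390625, -262.55352783203125) (31.363243103027344, 32.05294418334961)
hole [323.8042 155.1119] (560.1163940429688, -231.7705535888672) (34.52056121826172, 37.26324462890625)
t 10.825 pos [ 0.5236 -0.2621  0.1966] zaxis [-0.0007  0.0008 -1.    ] yang -47.695597833359976 force [-0.5758  0.5119 -0.6922] open 0.29996469637646556 grip 24.852868616580963 q6 0.23667621815317513
shift [0.     0.0014 0.1306] turnz 0.30440216664002406
```

Request:
drive_tool(commands=[0,0,0,0.0003,0.0013,0.04,-1,0,0,0,0.0003,0.0013,0.07,-1,0,0,0,0.0003,0.0013,0.09,-1,0,0,0,0.0003,0.0013,0.1,-1,0,0,0,0.0003,0.0013,0.108,-1])

```text
t: 11.45
ee_pos: [0.5252, -0.2633, 0.0893]
tcp_rot: [[0.739, 0.673, 0.001], [0.673, -0.739, -0.0], [0.0, 0.001, -1.0]]
force: [0.3, -0.6, -0.4]
opening: 0.297
grip_force: 24.9
```

Request:
drive_tool(commands=[0,0,0,0,0,0.006,-1,0,0,0,0,0,0.012,-1,0,0,0,0,0,0.018,-1,0,0,0,0,0,0.0215,-1,0,0,0,0,0,0.0225,-1])

```text
t: 12.08
ee_pos: [0.5249, -0.2637, 0.0665]
tcp_rot: [[0.74, 0.673, -0.0], [0.673, -0.74, 0.0], [-0.0, -0.0, -1.0]]
force: [0.3, 0.1, -0.8]
opening: 0.295
grip_force: 24.9
```

```bash
python3 rel.py .5247 -.2628 .066 -48
```

```text
t 12.075 pos [ 0.5249 -0.2637  0.0665] zaxis [-0.0002  0.0002 -1.    ] yang -47.72995062718192 force [ 0.2501  0.1021 -0.8034] open 0.2953035166983413 grip 24.86909329891205 q6 0.23626008032609824
shift [ 0.0005 -0.0008  0.0005] turnz 0.27004937281807884
```

Request:
drive_tool(commands=[0,0,0,0,0,0.0005,-0.2,0,0,0,0,0,0.0005,0.2,0,0,0,0,0,0.0005,0.2,0,0,0,0,0,0.0005,0.2])

```text
t: 12.58
ee_pos: [0.525, -0.2638, 0.0663]
tcp_rot: [[0.74, 0.673, 0.0], [0.673, -0.74, 0.0], [0.0, 0.0, -1.0]]
force: [1.9, -0.3, -0.4]
opening: 0.602
grip_force: 0.0
```

Request:
drive_tool(commands=[0,0,0,0,0,-0.03,0.2,0,0,0,0,0,-0.08,0.2,0,0,0,0,0,-0.13,0.2,0,0,0,0,0,-0.18,0.2,0,0,0,0,0,-0.2,0.2])

```text
t: 13.2
ee_pos: [0.5254, -0.264, 0.2696]
tcp_rot: [[0.74, 0.673, 0.003], [0.673, -0.74, -0.002], [0.001, 0.004, -1.0]]
force: [-0.5, -0.6, 0.1]
opening: 0.599
grip_force: 0.0
```

```bash
python3 w.py w7.png .078;  python3 w.py w7b.png .103; python3 rel.py .5495 .269 .265 -48
```

```text
cam [ 0.5744 -0.2177  0.4137] [-0.194  -0.1799 -0.9644]
blob [306 215  26  12  63] circ 0.5218832492828369 -0.2657790780067444 0.010626126080751419 col [128.1429 126.5714 116.873 ]
blob [302 253  29  30 262] circ 0.48627933859825134 -0.2952326536178589 0.013010595925152302 col [164.7481 162.8893 151.9275]
cam [ 0.5745 -0.2178  0.4151] [-0.1929 -0.1806 -0.9645]
blob [302 202  33  33 290] circ 0.5241113305091858 -0.26371151208877563 0.013080557808279991 col [189.4103 186.0172 173.7759]
t 13.3 pos [ 0.5254 -0.2641  0.2687] zaxis [ 0.0032 -0.0021 -1.    ] yang -47.727544504550735 force [ 0.2383 -0.2723 -0.9241] open 0.5993753804314774 grip 0.0 q6 0.2362702306471872
shift [ 0.3764 -0.3783  0.0026] turnz 0.2724554954492646
```

View pics/w7b.png

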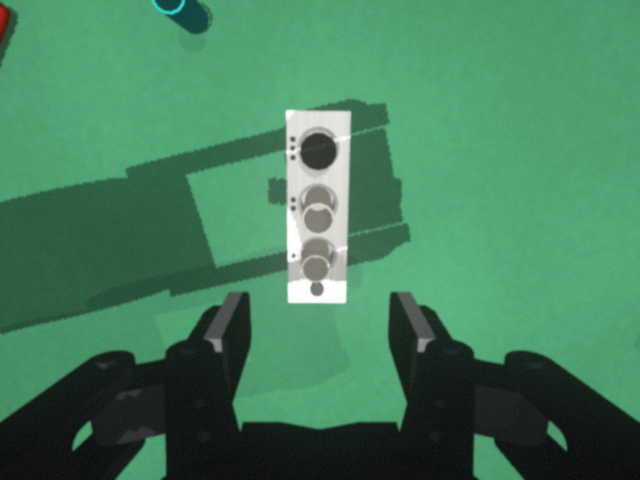

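The wrist view shows both vials standing upright: the tall one in the two-dot hole (318,215), the short one in the one-dot hole (316,265). The cap is next.

Request:
drive_tool(commands=[0,0,0,0.04,-0.04,0,1,0,0,0,0.08,-0.08,0,1,0,0,0,0.12,-0.12,0,1,0,0,0,0.16,-0.16,0,1,0,0,0,0.2,-0.2,0,1])

```text
t: 13.92
ee_pos: [0.5379, 0.0206, 0.265]
tcp_rot: [[0.74, 0.673, -0.001], [0.673, -0.74, 0.0], [-0.001, -0.001, -1.0]]
force: [0.8, -0.6, 0.9]
opening: 1.001
grip_force: 0.0
```

Request:
drive_tool(commands=[0,0,0,0.04,-0.04,0,1,0,0,0,0.08,-0.08,0,1,0,0,0,0.12,-0.12,0,1,0,0,0,0.16,-0.16,0,1,0,0,0,0.16,-0.16,0,1])

```text
t: 14.55
ee_pos: [0.5483, 0.2481, 0.2642]
tcp_rot: [[0.737, 0.676, -0.002], [0.676, -0.737, -0.0], [-0.002, -0.002, -1.0]]
force: [-0.4, -0.6, -0.4]
opening: 1.0
grip_force: 0.0
```

```bash
cat > cp.py <<'E'
from h import *; import sys
np.set_printoptions(precision=4,suppress=True)
c=cap('wrist',sys.argv[1]); W=cloud(c)
m=((W[...,2]>.185)&(W[...,2]<.21)&(W[...,1]>.2)&(c['frame'].max(2)<110)&(np.hypot(W[...,0]-.55,W[...,1]-.269)<.035))
P=W[m]; z=np.median(P[:,2]); u=(m&(abs(W[...,2]-.198)<.004)).astype(np.uint8)
cs,_=cv2.findContours(u,cv2.RETR_EXTERNAL,cv2.CHAIN_APPROX_NONE); k=max(cs,key=len)
Q=np.array([ray(c,a,b,.198)[:2] for a,b in k[:,0]]); print('z',z,'n',len(k),cv2.boundingRect(k),'ell',cv2.fitEllipse((Q*1000).astype(np.float32)),'circ',cv2.minEnclosingCircle((Q*1000).astype(np.float32)))
E
python3 cp.py w8.png; python3 rel.py .5495 .269 .170 -48
```

```text
z 0.19937294653762316 n 280 (247, 182, 92, 91) ell ((549.7556762695312, 269.96783447265625), (47.605411529541016, 48.22602462768555), 118.66475677490234) circ ((549.8756713867188, 270.0117492675781), 24.69192123413086)
t 14.6 pos [0.5486 0.2462 0.2645] zaxis [-0.0022 -0.0006 -1.    ] yang -47.57198536580719 force [ 0.2706 -0.0979  0.0488] open 0.9996705883702541 grip 0.0 q6 1.1240825858956038
shift [ 0.0162 -0.0161  0.0945] turnz 0.42801463419281305
```

View pics/w8.png

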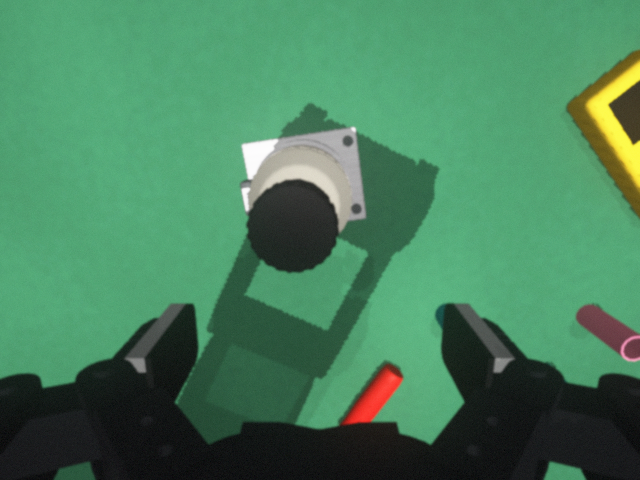

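The wrist view shows the cap at (293,226). It fits a 48 mm circle centred at (0.5497, 0.2700). I'll move over it and descend part way.

Request:
drive_tool(commands=[0,0,0,0.0169,-0.0168,0.02,1,0,0,0,0.0169,-0.0168,0.045,1,0,0,0,0.0169,-0.0168,0.045,1,0,0,0,0.0169,-0.0168,0.045,1])

```text
t: 15.1
ee_pos: [0.5506, 0.2683, 0.2217]
tcp_rot: [[0.74, 0.672, 0.0], [0.672, -0.74, 0.0], [0.0, 0.0, -1.0]]
force: [0.7, -0.4, 0.7]
opening: 0.997
grip_force: 0.0
```

```bash
python3 cp.py w9.png; python3 rel.py .5497 .270 .170 -48
```

```text
z 0.19936278728837858 n 341 (262, 230, 111, 107) ell ((549.9281005859375, 270.1000671386719), (47.79288864135742, 48.81345748901367), 130.17640686035156) circ ((550.0687866210938, 270.27569580078125), 24.900991439819336)
t 15.15 pos [0.5507 0.2684 0.2221] zaxis [ 0.001   0.0005 -1.    ] yang -47.76416760286514 force [-0.4883 -0.1984  0.0596] open 0.9989233885516132 grip 0.0 q6 1.161342933373237
shift [ 0.0003 -0.0019  0.0521] turnz 0.23583239713485682
```

Request:
drive_tool(commands=[0,0,0,0.0006,-0.0018,0.02,1,0,0,0,0.0006,-0.0018,0.04,1,0,0,0,0.0006,-0.0018,0.051,1,0,0,0,0.0006,-0.0018,0.051,1])

```text
t: 15.65
ee_pos: [0.5496, 0.2702, 0.1703]
tcp_rot: [[0.74, 0.672, -0.0], [0.672, -0.74, -0.0], [-0.0, -0.0, -1.0]]
force: [-0.1, 0.4, 0.2]
opening: 0.998
grip_force: 0.0
```

Request:
drive_tool(commands=[0,0,0,0,0,0,-1,0,0,0,0,0,0,-1,0,0,0,0,0,0,-1,0,0,0,0,0,0,-1,0,0,0,0,0,0,-1], force=70)

```text
t: 16.27
ee_pos: [0.5498, 0.2704, 0.1706]
tcp_rot: [[0.74, 0.673, 0.001], [0.673, -0.74, 0.0], [0.001, 0.0, -1.0]]
force: [2.9, 0.1, 3.4]
opening: 0.54
grip_force: 70.9
```

```bash
python3 rel.py .5499 .2701 .164 -48
```

```text
t 16.275 pos [0.5498 0.2704 0.1706] zaxis [ 0.0008  0.0003 -1.    ] yang -47.72710874633874 force [2.8792 0.1152 3.4039] open 0.5404130308068053 grip 70.9076714515686 q6 1.164334503284315
shift [-0.0001  0.0003  0.0066] turnz 0.2728912536612569
```

Request:
drive_tool(commands=[0,0,0,0,0,0.002,-1,0,0,0,0,0,0.004,-1,0,0,0,0,0,0.0065,-1,0,0,0,0,0,0.0065,-1,0,0,0,0,0,0.0065,-1])

```text
t: 16.9
ee_pos: [0.5499, 0.2704, 0.1643]
tcp_rot: [[0.74, 0.673, 0.001], [0.673, -0.74, 0.0], [0.001, 0.0, -1.0]]
force: [1.2, 0.0, 9.5]
opening: 0.541
grip_force: 71.3
```

```bash
python3 rel.py .5499 .2701 .164 -48
```

```text
t 16.9 pos [0.5499 0.2704 0.1643] zaxis [ 0.001   0.0004 -1.    ] yang -47.72592039557931 force [1.1814 0.0413 9.4766] open 0.5414746555391522 grip 71.31723403930664 q6 1.1643460182974488
shift [-0.0002  0.0003  0.0003] turnz 0.2740796044206917
```

Request:
drive_tool(commands=[0,0,-6,0,0,0,-1,0,0,-14,0,0,0,-1,0,0,-22,0,0,0,-1,0,0,-30,0,0,0,-1,0,0,-36,0,0,0,-1])

```text
t: 17.52
ee_pos: [0.5496, 0.2705, 0.1642]
tcp_rot: [[0.199, 0.98, 0.0], [0.98, -0.199, 0.001], [0.001, 0.0, -1.0]]
force: [-1.3, 0.2, 9.1]
opening: 0.539
grip_force: 71.3
```

```bash
python3 rel.py .5499 .2704 .164 26.3; python3 -c "
from h import *
print(env.sense()['ft_torque'])"
```

```text
t 17.525 pos [0.5496 0.2705 0.1642] zaxis [ 0.0005  0.0005 -1.    ] yang -11.492313452159973 force [-1.2776  0.152   9.0961] open 0.5388363069737847 grip 71.3306987285614 q6 0.5320038112464613
shift [-0.      0.0003  0.0002] turnz -37.79231345215997
[-0.01403801  0.15324049 -0.07371406]
```

Turning freely with the push held.

Request:
drive_tool(commands=[0,0,-8,0,0,0,-1,0,0,-16,0,0,0,-1,0,0,-24,0,0,0,-1,0,0,-32,0,0,0,-1,0,0,-37,0,0,0,-1])

```text
t: 18.15
ee_pos: [0.5496, 0.2705, 0.1642]
tcp_rot: [[-0.43, 0.903, 0.001], [0.903, 0.43, 0.001], [0.0, 0.001, -1.0]]
force: [-2.2, 0.8, 9.0]
opening: 0.538
grip_force: 71.3
```

Request:
drive_tool(commands=[0,0,0,0,0,0,-1,0,0,0,0,0,0,-1])

```text
t: 18.4
ee_pos: [0.5497, 0.2705, 0.1642]
tcp_rot: [[-0.427, 0.904, 0.001], [0.904, 0.427, 0.0], [0.0, 0.001, -1.0]]
force: [-1.5, -0.4, 10.3]
opening: 0.54
grip_force: 71.6
```

```bash
python3 rel.py .5499 .2704 .220 26.3; python3 -c "
from h import *
print(env.sense()['ft_torque'])"
```

```text
t 18.4 pos [0.5497 0.2705 0.1642] zaxis [ 0.0006  0.0005 -1.    ] yang 25.282531390566014 force [-1.4512 -0.3782 10.3438] open 0.5399266280386636 grip 71.60556077957153 q6 -0.10981109549017924
shift [-0.0002  0.0002 -0.0558] turnz -1.0174686094339869
[-0.00474767  0.06891699  0.06451091]
```

Request:
drive_tool(commands=[0,0,0,0,0,-0.003,-1,0,0,0,0,0,-0.006,-1,0,0,0,0,0,-0.01,-1,0,0,0,0,0,-0.014,-1,0,0,0,0,0,-0.014,-1])

```text
t: 19.02
ee_pos: [0.5494, 0.2703, 0.1777]
tcp_rot: [[-0.427, 0.904, -0.0], [0.904, 0.427, -0.0], [0.0, -0.0, -1.0]]
force: [0.3, -0.6, -1.7]
opening: 0.54
grip_force: 71.5
```

```bash
python3 rel.py .5499 .2702 .228 26
```

```text
t 19.025 pos [0.5494 0.2703 0.1777] zaxis [-0.0004 -0.0001 -1.    ] yang 25.277651545551898 force [ 0.2913 -0.5711 -1.6619] open 0.5398524159751592 grip 71.54690980911255 q6 -0.10975969122481942
shift [-0.0003  0.0003 -0.0503] turnz -0.7223484544481025
```

Free. I'll lift the rest of the way.

Request:
drive_tool(commands=[0,0,0,0,0,-0.01,-1,0,0,0,0,0,-0.025,-1,0,0,0,0,0,-0.04,-1,0,0,0,0,0,-0.05,-1,0,0,0,0,0,-0.05,-1])

```text
t: 19.65
ee_pos: [0.5499, 0.2704, 0.2287]
tcp_rot: [[-0.427, 0.904, 0.001], [0.904, 0.427, 0.001], [-0.0, 0.002, -1.0]]
force: [-1.1, 0.2, -0.9]
opening: 0.539
grip_force: 71.6
```

Request:
drive_tool(commands=[0,0,0,0,0,0,-1,0,0,0,0,0,0,-1,0,0,0,0,0,0,-1])

```text
t: 20.02
ee_pos: [0.5495, 0.2703, 0.2274]
tcp_rot: [[-0.427, 0.904, -0.001], [0.904, 0.427, -0.0], [0.0, -0.001, -1.0]]
force: [0.5, -0.1, -0.8]
opening: 0.538
grip_force: 71.6
```

```bash
python3 rel.py .5499 .2702 .228 26; python3 - <<'E'
from h import *
c=cap('scene','s9.png'); W=cloud(c); d=c['frame'].max(2)<70
m=d&(np.hypot(W[...,0]-.55,W[...,1]-.27)<.03)&(W[...,2]>.15)
z=W[m][:,2]; print('dark z',np.percentile(z,[1,5,50,95]),m.sum())
cv2.imwrite('pics/s9c.png',cv2.resize(c['frame'][40:400,100:500,::-1],None,fx=1.6,fy=1.6))
E
```

```text
t 20.025 pos [0.5495 0.2703 0.2274] zaxis [-0.0005 -0.0001 -1.    ] yang 25.273765636547772 force [ 0.5334 -0.0746 -0.7899] open 0.5378189788302333 grip 71.61714434623718 q6 -0.1097394963239153
shift [-0.0003  0.0003 -0.0006] turnz -0.7262343634522281
dark z [0.17827746 0.22361666 0.30031788 0.34328716] 1364
```

View pics/s9c.png

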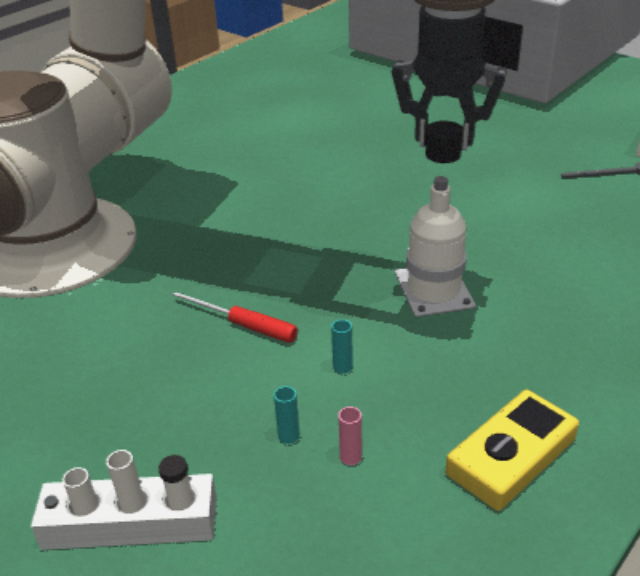

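The scene crop shows the cap at (443,140) held upright, well clear above the open neck at (440,185). Both vials stand in the rack at (80,490) and (123,480), and the bystanders haven't moved. Handing in.

```bash
python3 -c "
from cell import env
print(env.hand_in())"
```

```text
the job is handed in; nothing more can be done
None
```

The job is handed in at about 20 s of the 72 s: the short vial stands in hole 1, the tall one in hole 2, and the freed cap is held upright about 5 cm above the bottle's mouth; the judge's verdict was not shown.

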